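Load the orifice block into the test rig and lock it

ROBOT

A 6-joint arm with a two-finger parallel gripper is mounted at the origin on the work surface. World frame = base frame: x ahead of the robot, y to its left, z up, the work surface at z = 0. Lengths are in m, angles in rad, forces in N, time in s.
With the tool pointing down it reaches from about 0.3 to 0.875 m from the base axis. Payload 6.4 kg.
Tool frame: the origin (TCP) lies midway between the tips of the shut fingers; the grasp point (between the pads) lies 19 mm behind it; z points along the fingers, y is the line along which they close (so a half turn about z gives the same grasp; the last joint's range is limited). The gripper opens to 85 mm and grips with 20 to 120 N. Pads are 22 mm wide; open, the fingers measure 114 mm over their backs; the gripper's body (76 mm by 85 mm) begins 54 mm behind the grasp point. The pads swing forward as they close: fully open they stand 13 mm farther back than shut.
Start: joints at [-1.336, 0.181, 1.607, -0, 1.354, -0.206], TCP at [0.245, -0.52, 0.231] pointing down, gripper open.
Joint ranges: [-2.99, 2.99], [-0.89, 2.07], [0.3, 2.58], [-1.14, 4.28], [0, 2.63], [-3.12, 3.12]. Speed limits (rad/s): [2.57, 2.57, 3.01, 3.14, 3.14, 3.14].

INTERFACE

Orientations are given as a unit quaternion [w, x, y, z].
In Python, from bench import * gives the robot as it stands.
- The arm moves only by the tool play_rows, never from a script. Its argument "plan" is a list of rows, each a list of 3 entries, a list of its own where there are three numbers: the finger opening in mm, from 0 to 85.4, then the shift along the tool's x, y, z normalised to -1 to 1, where 1 is 40 cm, then the turn about the tool's z normalised to -1 to 1, where 1 is pi rad. A call has 1 to 10 rows; each row is the pose to reach, as a shift and turn from the pose commanded when the call began, along the tool's axes at that moment, turning the shorter way round; what a row does not reach only later rows make up. A row lasts 1/10 s, in which the tool goes at most 50 mm and 8.59 degrees, less where a joint would pass 70% of its speed; a pose out of reach is approached as far as the arm can. A call with a number of a shift or a turn outside -1 to 1 is refused whole. A call with a gripper value outside its range is refused whole. The fingers move at their own pace and stop on an object; the grip force is fixed at half the most. Time passes only in rows, so rows that repeat a pose let the fingers close. It gives the time, the measured TCP pose, the force, the opening and the grip force at its end, in the units of the state.
- get_obs(): the state, without advancing time (a new reading comes with each control period).
- camera(name): name is "side" or "top"; returns a dict with "image" (420x560x3 uint8, red, green, blue), "range_z" (420x560 float32, m along the optical axis (not along the pixel's ray), 0 where there is no reading), "intrinsics" (3x3 intrinsics, pixels), "rvec" (rotation vector, rad) and "tvec" (3), from world to camera coordinates, as OpenCV has them. Camera axes: x right, y down, z forward; pixel columns grow to the right and rows downward; lengths in m; the calibration is good to about 2 mm. A picture is of the moment at which its call begins.
- hand_in(): hands the job in; it is judged then, once.
Trained networks look in a picture, given as the dict that the camera call returned (one of the last four; its "shot" number tells which), for a name from the list of things; names that differ only in an ending like _2 or _b are one class to them, and where a whole thing is asked for, a point or a joint stands for the part that bears it (a point fixed in the world has none). Each returns a list of dicts, best first, with "conf" (0 to 1); they miss things now and then, are a little off and sometimes report something else, mostly with a low value. They report only what shows in the picture. A call takes as long as a camera call. They do not tell look-alikes from the thing itself.
- search_frame(picture, label): "rect" ([centre column, centre row, width, height] in pixels, round what is visible of it).
- masks_of(picture, label): "mask" (420x560 bool, what is visible of it) and "rect" ([centre column, centre row, width, height] in pixels, round what is visible of it).
The state is a dict: "time_s": time; "q": joint angles; "dq": joint speeds; "joint_efforts": joint torques, N m; "eef_pos": TCP position; "eef_rot": TCP orientation; "wrist_force": force on the tool from outside, world axes, zero at the start; "torque": the same for the moment, N m; "opening": opening from 0.0 (shut) to 1.0 (fully open); "grasp_force": force on a finger pad.
Only numpy, scipy, OpenCV 4.12 (cv2) and the standard library are available. Lean on these libraries where they do the work, as an engineer would, in place of code of your own. Each camera call takes 0.05 s, during which the arm holds its last target. There are 200 camera calls.

TASK

Lift the rectangular orifice block up and off the forked hook it hangs on, set it upright and fully home in the test rig's rectangular pocket while the locking lever is still open, then swing the lever all the way shut over it. Leave the round-bodied blank hanging undisturbed on the other hook.

Things in the scene. Friction and masses are not known exactly. Their poses are not given: they have to be found in the camera images.
- orifice_block: Bronze block, 0.3 to 0.5 kg, to be loaded. Bottom up, all centred on z: rectangular body 36 (x) x 50 (y) x 30 mm; square neck 12 mm (z 30 to 56); square flange 32 mm (z 56 to 62); square grip shank 18 mm (z 62 to 92). Origin: centre of the underside, z up; half-turn symmetric. Starts hanging upright by its flange on its hook's two prongs, neck between them, underside 50 mm above the bench.
- hook_seat (a point): Fork of the block's fixed hook stand: centre of the hanging place at prong-top height, 106 mm above bench. Two prongs 8 x 8 mm, 18 mm gap, along x, open at the -x end; there each has an upturned lip 6 mm high, 22 to 28 mm from here. Lift the block over 6 mm (under 18 mm, else its body meets the prongs from below), draw it out to -x over 60 mm. Column at +x 46 to 64 mm, no higher than the prongs.
- round_blank: Bronze blank that must stay where it hangs, on a second, identical hook stand. Same neck, flange and shank as the orifice block, but a round body 46 mm in diameter and 30 mm tall. Origin: centre of the body's underside; z up.
- pocket (a point): Centre of the floor of the pocket in the fixed test rig's steel socket block: 40 (x) x 54 (y) mm, 20 mm deep, mouth chamfered 3 mm, 65 mm above the bench. Axes are the rig's: x away from the robot, y left, z up; the block goes in with its x along this x, either way round. A manifold 135 mm high (fittings to 155 mm) with knob, outlet, cup and bracket begins 146 mm out in +x.
- lever_hinge (a point): On the upright hinge axis of the locking lever, at the top of the lever bar; 55 mm in x and 16 mm in y from the pocket centre (pocket axes). Bar 12 mm wide, 9 mm thick; its underside is 78 mm above the bench, 3 mm above the body of a fully seated block: a block that is not home stops it.
- lever_knob (a point): Top centre of the lever's upright black round grip, 16 mm in diameter, rising 27 mm above the bar at the bar's free end, 115 mm from the hinge axis; its top is 114 mm above the bench.
- lever (a joint): Lever angle in rad. 0: shut at its stop, bar along the pocket's -x, over the block's +y shoulder beside the neck. Grows as it swings open, clockwise from above, towards the pocket's +y (1.57: bar along +y); 1.75 is the open stop. Stays where it is left; about 1.5 N at the grip moves it.
Not all that is in view belongs to the job. Leave any green or purple look-alike of the part that bears hook_seat alone.

How it is judged:
By the outcome, as a careful person would: the job done as asked, in the order asked, and still so for the second after the job is handed in, with the robot touching nothing.
It also fails if it takes over 72 s, if anything falls off the work surface, if the arm or the gripper's body presses on something with over 40 N, if the wrist force passes 120 N, or if a joint passes its speed limit or range.

## Working session

There is one attempt and no reset: what is moved stays moved. The work goes in short steps, Python scripts to look and compute and a tool call to move; the robot and the scene stay as the last step left them, time stands still between calls to the robot, and variables do not carry over. Pictures are saved under pics/ and viewed, at most 10 in all, crops included, and the job is handed in when it is done.

Besides the shell and the picture viewer there is one more tool, called after "Call:" as name([rows], argument=value, ...), one row to a line, values as JSON. play_rows: Moves the arm, as the interface text tells. Its arguments: {"type":"object","properties":{"plan":{"type":"array","items":{"type":"array"}}},"required":["plan"]}

```bash
mkdir -p pics
python3 - <<'E'
from bench import *
import cv2,numpy as np,pickle
o=get_obs();print(o['eef_pos'],o['eef_rot'],o['opening'])
D={}
for n in('side','top'):
    p=camera(n);D[n]=p
    cv2.imwrite(f'pics/{n}0.png',cv2.resize(p['image'][...,::-1],(784,588)))
    print(n,np.round(p['intrinsics'],1).tolist(),p['rvec'],p['tvec'])
    for l in('orifice_block','hook_seat','round_blank','pocket','lever_hinge','lever_knob','lever'):
        try:print(l,[(np.round(r['rect']).tolist(),round(r['conf'],2)) for r in search_frame(p,l)[:5]])
        except Exception as e:print(l,e)
pickle.dump(D,open('d0.pkl','wb'))
E
```

```text
[ 0.24520577 -0.51947255  0.23035523] [-9.05094200e-04  9.75814846e-01  2.18596816e-01 -7.33316134e-06] 0.9983357732947293
side [[415.0, 0.0, 284.4], [0.0, 415.0, 217.5], [0.0, 0.0, 1.0]] [ 0.06753867 -2.77570421  1.38213857] [0.44115395 0.18913151 1.07825669]
orifice_block [([244.0, 310.0, 24.0, 46.0], 0.69), ([262.0, 186.0, 14.0, 29.0], 0.59)]
hook_seat [([330.0, 204.0, 32.0, 37.0], 0.9), ([327.0, 165.0, 36.0, 32.0], 0.9), ([260.0, 195.0, 32.0, 39.0], 0.6)]
round_blank [([239.0, 215.0, 13.0, 34.0], 0.58), ([244.0, 312.0, 28.0, 50.0], 0.31)]
pocket [([214.0, 318.0, 176.0, 140.0], 0.83)]
lever_hinge [([245.0, 311.0, 25.0, 48.0], 0.58)]
lever_knob [([246.0, 313.0, 25.0, 50.0], 0.61)]
lever [([244.0, 313.0, 24.0, 44.0], 0.6)]
top [[530.2, 0.0, 283.2], [0.0, 530.2, 203.1], [0.0, 0.0, 1.0]] [ 2.13685758 -2.13418724  0.17838831] [-0.17994195  0.46755539  1.47123237]
orifice_block [([344.0, 178.0, 18.0, 23.0], 0.59)]
hook_seat [([344.0, 175.0, 28.0, 47.0], 0.81), ([333.0, 260.0, 32.0, 36.0], 0.7), ([425.0, 259.0, 35.0, 43.0], 0.69)]
round_blank [([283.0, 158.0, 17.0, 15.0], 0.64)]
pocket [([166.0, 163.0, 118.0, 134.0], 0.69)]
lever_hinge [([162.0, 180.0, 51.0, 19.0], 0.64)]
lever_knob []
lever [([161.0, 181.0, 50.0, 24.0], 0.54)]
```

View pics/side0.png

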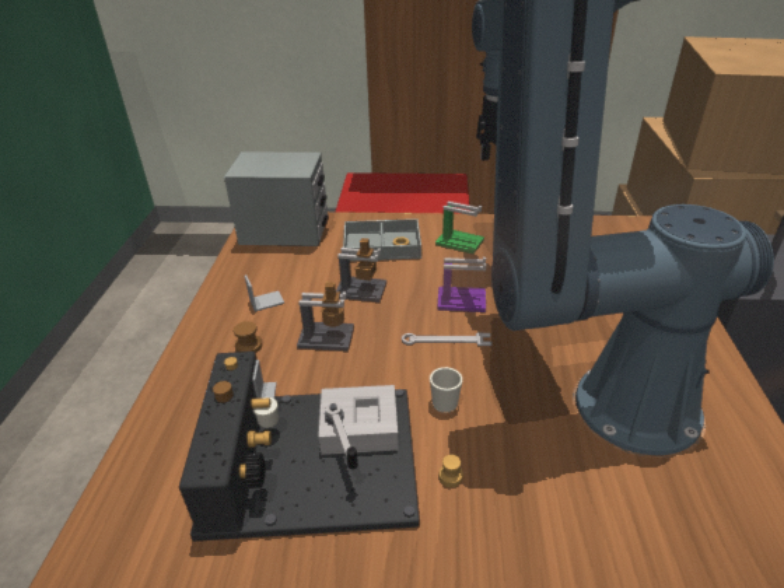

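View pics/top0.png

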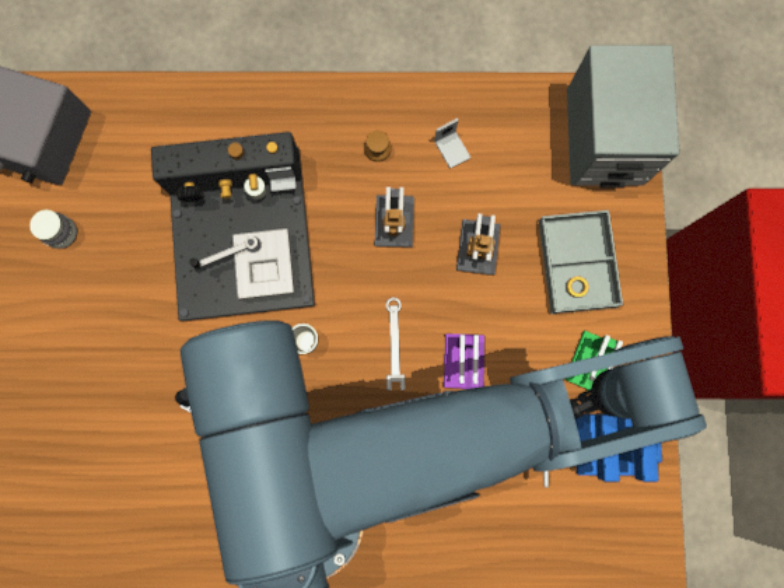

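The side view shows two grey hook stands with hanging bronze parts: A at (333,305) and B at (365,260) in the enlarged side view, and A at (394,220) and B at (482,245) in the top view. The green and purple stands are empty. The rig's lever is partly or fully open, with its knob at (195,264) in the top view. I'll crop A and B to see which body is rectangular.

```bash
cat > h.py <<'E'
import numpy as np,cv2,pickle
def cloud(p):
    z=p['range_z'];K=p['intrinsics'];v,u=np.mgrid[:z.shape[0],:z.shape[1]]
    c=np.stack([(u-K[0,2])/K[0,0]*z,(v-K[1,2])/K[1,1]*z,z],-1)
    R=cv2.Rodrigues(np.array(p['rvec'],float))[0]
    w=(c-np.array(p['tvec']).ravel())@R
    w[z==0]=np.nan
    return w
def proj(p,X):
    return cv2.projectPoints(np.array(X,float).reshape(-1,1,3),np.array(p['rvec'],float),np.array(p['tvec'],float),np.array(p['intrinsics'],float),None)[0].reshape(-1,2)
E
python3 - <<'E'
from h import *
D=pickle.load(open('d0.pkl','rb'))
s=D['side']['image'][160:260,205:290,::-1];t=D['top']['image'][120:210,255:365,::-1]
a=cv2.resize(s,(480,565),interpolation=cv2.INTER_CUBIC);b=cv2.resize(t,(310,254),interpolation=cv2.INTER_CUBIC)
c=np.zeros((565,790,3),np.uint8);c[:,:480]=a;c[:254,480:]=b
cv2.imwrite('pics/crop.png',c)
w=cloud(D['top'])
for n,(u,v) in dict(A=(281,157),B=(344,175),knob=(139,188),hinge=(180,173),pocket=(188,194)).items(): print(n,w[v,u])
# shank/flange tops, by height
for n,(u0,u1,v0,v1) in dict(A=(262,302,125,180),B=(325,362,145,198)).items():
    q=w[v0:v1,u0:u1].reshape(-1,3)
    for lo,hi in((.1,.109),(.109,.12),(.13,.15)):
        m=(q[:,2]>lo)&(q[:,2]<hi);print(n,lo,m.sum(),np.round(q[m].min(0),4) if m.any() else '',np.round(q[m].max(0),4) if m.any() else '',np.round(np.median(q[m],0),4))
E
```

```text
A [ 0.57881939 -0.17309879  0.13214104]
B [ 0.5279942  -0.34229306  0.13745433]
knob [0.4964851  0.21283714 0.1130093 ]
hinge [0.54215499 0.10610555 0.09629233]
pocket [0.49258711 0.09144982 0.04526135]
A 0.1 117 [ 0.5597 -0.1923  0.1   ] [ 0.6519 -0.1564  0.1089] [ 0.6243 -0.1701  0.1059]
A 0.109 105 [ 0.5609 -0.1923  0.109 ] [ 0.6501 -0.1565  0.1197] [ 0.5832 -0.1785  0.1128]
A 0.13 49 [ 0.5786 -0.1812  0.1306] [ 0.5969 -0.165   0.1479] [ 0.5864 -0.1731  0.1424]
B 0.1 127 [ 0.5037 -0.3721  0.1002] [ 0.5976 -0.3291  0.109 ] [ 0.5686 -0.3532  0.1057]
B 0.109 109 [ 0.5023 -0.3714  0.109 ] [ 0.5924 -0.3282  0.1194] [ 0.5286 -0.3424  0.1121]
B 0.13 51 [ 0.526  -0.3578  0.1315] [ 0.5461 -0.3388  0.1475] [ 0.5355 -0.3475  0.1415]
```

View pics/crop.png

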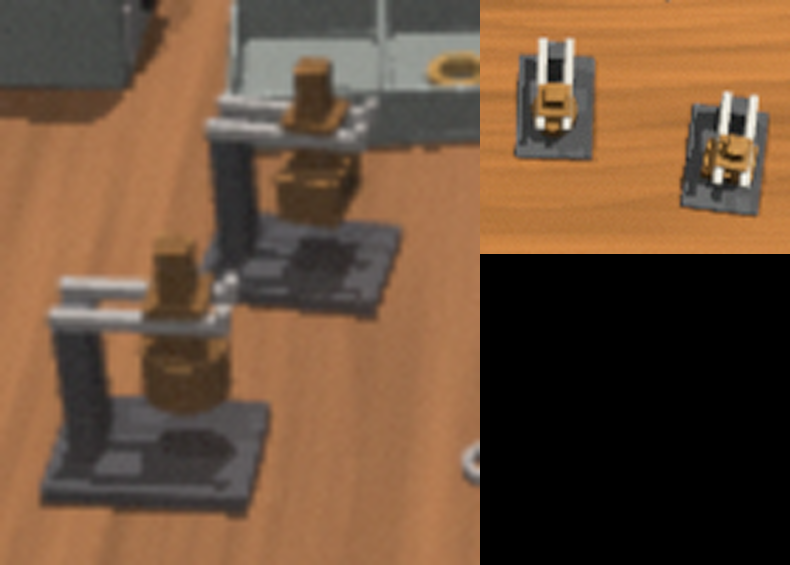

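B (side raw (262,186), top raw (344,175)) has the square-cornered rectangular body, so it is the orifice block. A has the round body and stays put. Next: precise poses.

```bash
cat >> h.py <<'E'
def onplane(p,uv,z):
    K=np.array(p['intrinsics']);R=cv2.Rodrigues(np.array(p['rvec'],float))[0];t=np.array(p['tvec'],float).ravel()
    uv=np.array(uv,float).reshape(-1,2)
    d=np.c_[(uv[:,0]-K[0,2])/K[0,0],(uv[:,1]-K[1,2])/K[1,1],np.ones(len(uv))]@R
    c=-R.T@t
    return (c+d*((z-c[2])/d[:,2])[:,None])[:,:2]
E
python3 - <<'E'
from h import *
D=pickle.load(open('d0.pkl','rb'));p=D['top'];im=p['image'].astype(int)
hsv=cv2.cvtColor(p['image'],cv2.COLOR_RGB2HSV)
def comp(mask,box):
    m=np.zeros(mask.shape,bool);u0,u1,v0,v1=box;m[v0:v1,u0:u1]=mask[v0:v1,u0:u1];return m
white=(hsv[...,2]>150)&(hsv[...,1]<60)
def rect(m,z):
    v,u=np.nonzero(m);w=onplane(p,np.c_[u,v],z)
    r=cv2.minAreaRect((w*1000).astype(np.float32));return np.round(r[0],1),np.round(r[1],1),round(r[2],1),m.sum()
# prongs B
print('prongs B',rect(comp(white,(328,362,148,198)),.106))
print('prongs A',rect(comp(white,(265,300,130,180)),.106))
# stand base dark
dark=(hsv[...,2]<95)&(hsv[...,1]<90)
m=comp(dark,(320,365,145,200)).astype(np.uint8)
print('base B',rect(m>0,.008))
w=cloud(p)
top=(np.abs(w[...,2]-.065)<.006)
print('socket',rect(comp(top&white,(160,215,158,215)),.065))
# pocket hole: mask of socket top interior
s=comp(white&top,(160,215,158,215)).astype(np.uint8)
fl=comp(np.abs(w[...,2]-.045)<.006,(175,205,180,205));print('floor',rect(fl,.045))
vv,uu=np.nonzero(fl);print(uu.min(),uu.max(),vv.min(),vv.max())
crop=p['image'][150:220,120:225,::-1];cv2.imwrite('pics/rig.png',cv2.resize(crop,(787,525),interpolation=cv2.INTER_CUBIC))
crop=p['image'][140:205,315:375,::-1];cv2.imwrite('pics/B.png',cv2.resize(crop,(540,585),interpolation=cv2.INTER_CUBIC))
E
```

```text
prongs B (array([ 551.9, -350.4]), array([34.5, 88.7]), 83.2, np.int64(130))
prongs A (array([ 607.1, -172.9]), array([33.3, 88.5]), 90.0, np.int64(128))
base B (array([ 553.1, -348.6]), array([ 78.3, 107.7]), 82.7, np.int64(392))
socket (array([506.2,  89.6]), array([129.4, 109.8]), 6.7, np.int64(1226))
floor (array([493.9,  89.5]), array([39.1, 51.8]), 6.5, np.int64(222))
180 198 186 201
```

View pics/rig.png

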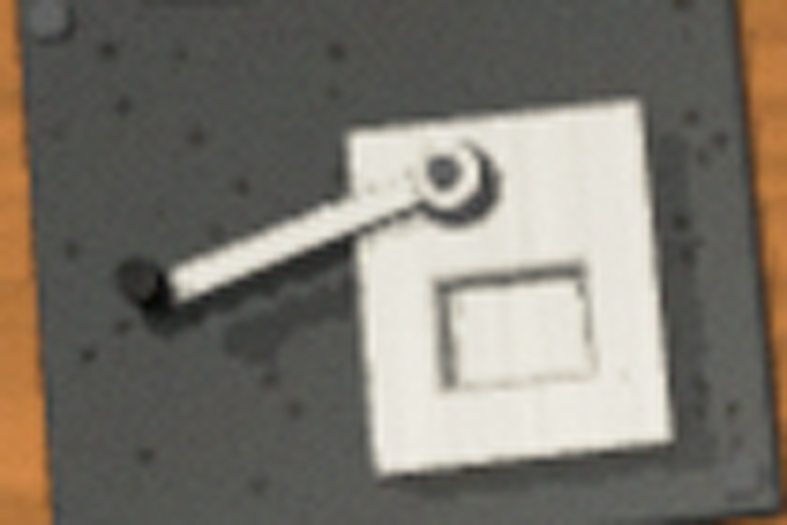

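View pics/B.png

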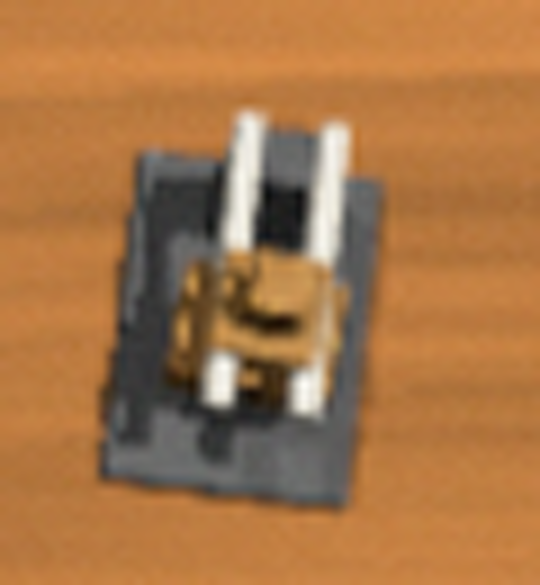

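B's hook has a yaw of about -7° with its seat near (0.534, -0.348). The pocket is at (0.494, 0.0895) with a yaw of about +6.5°. The lever is open by about 65-70°, clear of the pocket. I'll write the move helper next.

```bash
cat >> h.py <<'E'
import json
def rows(wps,start):
    """start,wps: (x,y,z,yaw deg of tool x). prints normalised shift, turn"""
    s=np.array(start,float);a=np.radians(s[3]);X=np.array([np.cos(a),np.sin(a),0]);Y=np.array([np.sin(a),-np.cos(a),0]);Z=np.array([0,0,-1])
    for w in wps:
        d=np.array(w[:3])-s[:3]
        print(w,[round(float(d@k)/.4,4) for k in(X,Y,Z)],round(-((w[3]-s[3]+180)%360-180)/180,4))
def yaw(o):
    w,x,y,z=o['eef_rot'];return np.degrees(np.arctan2(2*(x*y+w*z),1-2*(y*y+z*z)))
E
python3 - <<'E'
from h import *
from bench import *
D=pickle.load(open('d0.pkl','rb'));p=D['top'];w=cloud(p)
for l,z in((179,173),.09),: print('hinge',onplane(p,l,z))
print('knob',onplane(p,(120+145/7.5-.5,150+280/7.5-.5),.113))
q=w[145:200,325:365].reshape(-1,3);m=(q[:,2]>.138)&(q[:,2]<.148);print(m.sum(),cv2.minAreaRect((q[m,:2]*1000).astype(np.float32)),q[m].mean(0))
o=get_obs();print(yaw(o),o['eef_pos'])
s=[*o['eef_pos'],yaw(o)]
rows([(.5345,-.348,.22,-7),(.5345,-.348,.155,-7)],s)
E
```

```text
hinge [[0.54357152 0.11012875]]
knob [[0.49971829 0.2134414 ]]
43 ((536.0322875976562, -347.5200500488281), (17.01677703857422, 18.24541664123535), 76.14678192138672) [ 0.53639115 -0.34772794  0.14241945]
25.2572445382755 [ 0.24534463 -0.52004695  0.23129288]
(0.5345, -0.348, 0.22, -7) [0.8373, -0.0806, 0.0282] 0.1792
(0.5345, -0.348, 0.155, -7) [0.8373, -0.0806, 0.1907] 0.1792
```

Call:
play_rows([
  [60,[0.84,-0.08,0.03],0.18],
  [60,[0.84,-0.08,0.03],0.18],
  [60,[0.84,-0.08,0.03],0.18],
  [60,[0.84,-0.08,0.03],0.18],
  [60,[0.84,-0.08,0.03],0.18],
  [60,[0.84,-0.08,0.03],0.18],
  [60,[0.84,-0.08,0.03],0.18],
  [60,[0.84,-0.08,0.03],0.18],
  [60,[0.84,-0.08,0.03],0.18],
  [60,[0.84,-0.08,0.03],0.18],
])

```text
time_s: 1.8
eef_pos: [0.535, -0.3481, 0.2191]
eef_rot: [0.0, 0.998, -0.062, -0.0]
wrist_force: [-0.6, 0.5, -0.3]
opening: 0.703
grasp_force: 0.0
```

Call:
play_rows([
  [50,[0,0,0.1],0],
  [50,[0,0,0.18],0],
  [50,[0,0,0.22],0],
  [50,[0,0,0.255],0],
  [50,[0,0,0.255],0],
])

```text
time_s: 2.3
eef_pos: [0.5344, -0.3478, 0.1158]
eef_rot: [-0.001, 0.998, -0.063, -0.001]
wrist_force: [-0.6, -0.9, -0.6]
opening: 0.586
grasp_force: 0.0
```

Call:
play_rows([
  [5,[0,0,0],0],
  [5,[0,0,0],0],
  [5,[0,0,0],0],
  [5,[0,0,0],0],
  [5,[0,0,0],0],
  [5,[0,0,0],0],
  [5,[0,0,0],0],
  [5,[0,0,0],0],
])

```text
time_s: 3.1
eef_pos: [0.5366, -0.3488, 0.1194]
eef_rot: [0.001, 0.998, -0.062, 0.001]
wrist_force: [-0.5, -0.7, 6.3]
opening: 0.198
grasp_force: 59.5
```

Call:
play_rows([
  [5,[0,0,-0.01],0],
  [5,[0,0,-0.02],0],
  [5,[0,0,-0.03],0],
  [5,[0,0,-0.03],0],
  [5,[0,0,-0.03],0],
])

```text
time_s: 3.6
eef_pos: [0.5355, -0.3476, 0.1291]
eef_rot: [-0.0, 0.998, -0.062, -0.0]
wrist_force: [-0.9, -0.3, -2.6]
opening: 0.201
grasp_force: 58.7
```

Run:
```python
from h import *
from bench import *
o=get_obs();print(o['eef_pos'],yaw(o),o['wrist_force'])
c=[]
for n,b in(('side',(200,140,300,240)),('top',(315,130,375,205))):
    p=camera(n);x0,y0,x1,y1=b;c.append(cv2.resize(p['image'][y0:y1,x0:x1,::-1],(390,int(390*(y1-y0)/(x1-x0))),interpolation=cv2.INTER_CUBIC))
h=max(i.shape[0] for i in c);cv2.imwrite('pics/lift.png',np.hstack([cv2.copyMakeBorder(i,0,h-i.shape[0],0,0,0) for i in c]))
```

```text
[ 0.53549739 -0.34757277  0.12911666] -7.140653631868653 [-0.91121467 -0.30779683 -2.61785255]
```

View pics/lift.png

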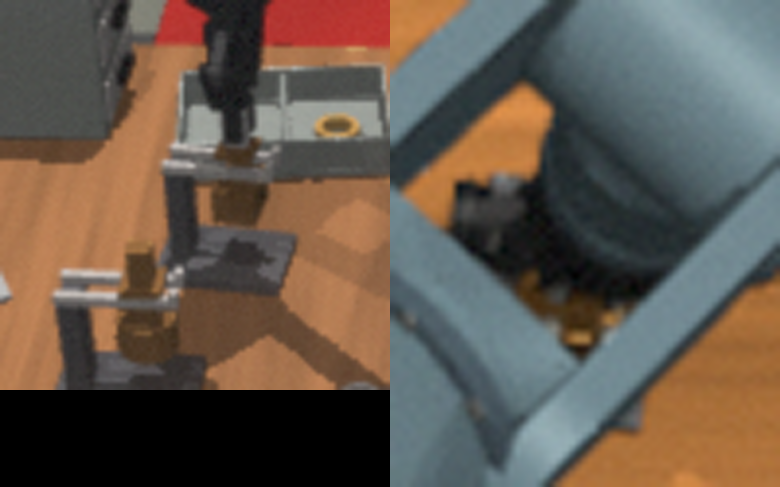

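The side crop shows the flange clear above the prong tops at about (240,150), with the blank untouched. Next I draw the block out along -x.

Call:
play_rows([
  [5,[-0.03,0,0],0],
  [5,[-0.07,0,0],0],
  [5,[-0.11,0,0],0],
  [5,[-0.15,0,0],0],
  [5,[-0.2,0,0],0],
  [5,[-0.22,0,0],0],
  [5,[-0.22,0,-0.1],0],
  [5,[-0.22,0,-0.2],0],
  [5,[-0.22,0,-0.25],0],
  [5,[-0.22,0,-0.25],0],
])

```text
time_s: 4.7
eef_pos: [0.4502, -0.3387, 0.2335]
eef_rot: [0.003, 0.998, -0.062, 0.003]
wrist_force: [-0.2, 0.4, -3.5]
opening: 0.199
grasp_force: 59.6
```

Run:
```python
from h import *
from bench import *
o=get_obs();print(o['eef_pos'],yaw(o),o['wrist_force'])
s=[*o['eef_pos'],yaw(o)]
rows([(.45,0.05,.229,6.5),(.493,.0895,.2,6.5)],s)
```

```text
[ 0.45017403 -0.33866828  0.23345472] -7.142273083783307 [-0.16100565  0.3739104  -3.45462429]
(0.45, 0.05, 0.229, 6.5) [-0.1212, -0.9641, 0.0111] -0.0758
(0.493, 0.0895, 0.2, 6.5) [-0.0269, -1.0754, 0.0836] -0.0758
```

Call:
play_rows([
  [5,[-0.012,-0.1,0],-0.008],
  [5,[-0.024,-0.2,0],-0.016],
  [5,[-0.036,-0.3,0],-0.024],
  [5,[-0.048,-0.4,0],-0.032],
  [5,[-0.06,-0.5,0],-0.04],
  [5,[-0.072,-0.6,0],-0.048],
  [5,[-0.084,-0.7,0],-0.056],
  [5,[-0.096,-0.8,0],-0.064],
  [5,[-0.108,-0.9,0],-0.072],
  [5,[-0.12,-0.96,0],-0.076],
])

```text
time_s: 5.7
eef_pos: [0.4472, 0.053, 0.2275]
eef_rot: [-0.001, 0.998, 0.058, -0.001]
wrist_force: [-0.8, -0.4, -2.8]
opening: 0.2
grasp_force: 59.3
```

Call:
play_rows([
  [5,[0,0,0],0],
  [5,[0,0,0],0],
  [5,[0,0,0],0],
])

```text
time_s: 6.0
eef_pos: [0.4481, 0.0496, 0.2284]
eef_rot: [0.0, 0.998, 0.057, -0.001]
wrist_force: [-0.8, 1.1, -3.9]
opening: 0.197
grasp_force: 59.4
```

Run:
```python
from h import *
from bench import *
o=get_obs();print(o['eef_pos'],yaw(o),o['wrist_force'])
D={}
c=[]
for n in('side','top'):
    p=camera(n);D[n]=p
    uv=proj(p,o['eef_pos'])[0].astype(int);print(n,uv)
    x0,y0=uv-[45,40];c.append(cv2.resize(p['image'][y0:y0+90,x0:x0+90,::-1],(395,395),interpolation=cv2.INTER_CUBIC))
    r=masks_of(p,'orifice_block');print([(np.round(k['rect']),k['conf'],k['mask'].sum()) for k in r[:3]])
pickle.dump(D,open('d1.pkl','wb'))
cv2.imwrite('pics/held.png',np.hstack(c))
```

```text
[0.44814238 0.04957802 0.22843698] 6.492621218820313 [-0.82525052  1.07161217 -3.88516867]
side [278 229]
[(array([245., 311.,  23.,  49.]), 0.63, np.int64(280))]
top [191 198]
[(array([199., 204.,  12.,  15.]), 0.48, np.int64(132))]
```

View pics/held.png

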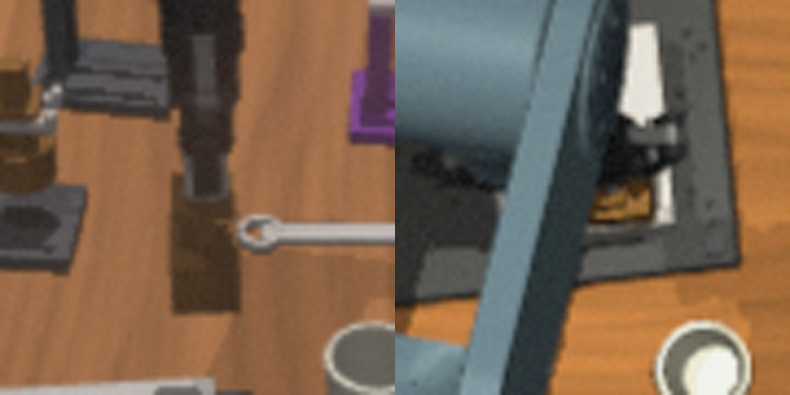

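The side crop shows the block held upright; its body is at about (205,260) in the crop. I'll fit the body position relative to the TCP from depth.

Run:
```python
from h import *
D=pickle.load(open('d1.pkl','rb'))
T=np.array([.4481,.0496,.2284]);a=np.radians(6.5)
R=np.array([[np.cos(a),np.sin(a)],[-np.sin(a),np.cos(a)]])
for n,b in(('side',(258,295,205,270)),('top',(180,215,180,215))):
    p=D[n];w=cloud(p);R3=cv2.Rodrigues(np.array(p['rvec'],float))[0];print('cam',-R3.T@np.ravel(p['tvec']))
    hsv=cv2.cvtColor(p['image'],cv2.COLOR_RGB2HSV)
    u0,u1,v0,v1=b;q=w[v0:v1,u0:u1].reshape(-1,3);h=hsv[v0:v1,u0:u1].reshape(-1,3)
    l=np.c_[(q[:,:2]-T[:2])@R.T,q[:,2]]*1000
    m=(np.abs(l[:,0])<35)&(np.abs(l[:,1])<40)&(l[:,2]>150)&(l[:,2]<225)
    l=l[m]
    for lo in range(150,225,6):
        k=l[(l[:,2]>=lo)&(l[:,2]<lo+6)]
        if len(k)>3: print(n,lo,len(k),np.round(np.percentile(k[:,0],[5,50,95]),1),np.round(np.percentile(k[:,1],[2,50,98]),1))
```

```text
cam [0.38479183 0.76997518 0.80752615]
side 156 12 [-15.    5.5  16.8] [22.1 23.7 26.1]
side 162 34 [-14.8   2.   16.5] [22.1 24.1 26.1]
side 168 33 [-14.9  -0.4  16.4] [22.1 23.9 26.8]
side 174 28 [-14.2   0.6  16.7] [22.4 24.3 26.8]
side 180 34 [-16.4   1.6  15.9] [ 8.2 24.3 26. ]
side 186 164 [-16.   -0.1  16.2] [-14.2   9.8  25.5]
side 192 9 [-4.2 -1.8  4.9] [3.1 4.9 7. ]
side 198 11 [-3.2  0.4  4.7] [3.  5.6 7.8]
side 204 6 [-4.4 -1.   4.1] [4.7 6.  7.9]
side 210 6 [-6.4 10.4 15.3] [13.9 14.2 16.2]
side 216 83 [-14.6   2.3  15.3] [-16.7   9.9  17.4]
side 222 9 [-7.9  8.7 14.6] [ 4.1 12.2 17.6]
cam [ 0.21886073 -0.17786127  1.52839039]
top 162 6 [-18.3 -17.4 -10.2] [-24.3  -6.6  -0.2]
top 168 8 [-18.2 -17.5 -15.9] [-23.8   3.   13.6]
top 174 10 [-18.5 -17.2   2.1] [-24.3 -15.9   9.9]
top 180 12 [-18.5 -13.4  -0.7] [-24.6 -16.6   6.5]
top 186 52 [-18.2 -12.2   0.6] [-24.1 -13.7   8.7]
top 192 9 [-18.1 -14.8  -4.1] [-23.1 -12.6   3.4]
top 216 11 [-15.3 -13.2 -10.4] [-14.5  -6.8   3.3]
top 222 5 [-13.3 -11.1  -9.3] [-11.9  -2.2   0.3]
```

Run:
```python
from h import *
D=pickle.load(open('d0.pkl','rb'))
a=np.radians(6.5);R=np.array([[np.cos(a),np.sin(a)],[-np.sin(a),np.cos(a)]]);C=np.array([.4939,.0895])
for n in('top','side'):
    w=cloud(D[n]).reshape(-1,3);l=np.c_[(w[:,:2]-C)@R.T,w[:,2]]*1000
    m=(abs(l[:,0])<60)&(abs(l[:,1])<60)
    l=l[m]
    f=l[(abs(l[:,2]-45)<4)&(abs(l[:,0])<32)&(abs(l[:,1])<40)];print(n,'floor',len(f),np.round(np.percentile(f,[1,50,99],axis=0),1).tolist())
    # top face inner edges, central strips
    t=l[abs(l[:,2]-65)<1.5]
    s=t[(abs(t[:,1])<20)];print(' x gap',np.sort(s[s[:,0]<0][:,0])[-6:].round(1),np.sort(s[s[:,0]>0][:,0])[:6].round(1))
    s=t[(abs(t[:,0])<14)];print(' y gap',np.sort(s[s[:,1]<0][:,1])[-6:].round(1),np.sort(s[s[:,1]>0][:,1])[:6].round(1), 'top z',np.median(t[:,2]))
    wl=l[(l[:,2]>48)&(l[:,2]<61)&(abs(l[:,0])<26)&(abs(l[:,1])<32)];
    for q in np.round(wl[::max(1,len(wl)//14)],1):print('  ',q)
from bench import *
o=get_obs();s=[.4478,.0500,.2280,6.5];print(o['eef_pos'],yaw(o))
rows([(.4935,.0895,.16,6.5),(.4935,.0895,.140,6.5)],s)
```

```text
top floor 167 [[-19.0, -25.7, 41.3], [-1.5, 2.1, 45.0], [17.8, 25.0, 48.7]]
 x gap [-26.4 -26.3 -26.1 -25.5 -23.8 -23.8] [15.9 15.9 16.9 17.  17.2 18.1]
 y gap [-38.3 -37.7 -35.1 -32.7 -32.  -29. ] [25.1 25.6 25.7 26.8 27.5 29.3] top z 64.97575633796744
   [22.2  0.6 58.9]
   [18.4  2.5 50.1]
   [17.3 24.6 53.8]
   [15.6  0.2 48. ]
   [ 10.3 -19.5  49.3]
   [  7.3 -14.1  52.6]
   [ 5.4 -8.  50.9]
   [ 3.4 -4.5 48.2]
   [ 2.9 20.7 50.5]
   [-0.1 18.2 49.9]
   [-6.1 -7.  51.1]
   [-9.  -1.7 54.5]
   [-13.2   2.6  48.2]
   [-15.1  11.2  48.3]
   [-18.1  29.   60.5]
   [-23.3   7.   59.7]
side floor 216 [[-23.1, -32.0, 41.6], [-3.4, -12.3, 45.0], [16.1, 9.0, 48.6]]
 x gap [-26.1 -26.  -25.8 -25.7 -25.6 -25.5] [17.3 17.3 17.4 19.5 19.5 19.6]
 y gap [-31.2 -31.1 -31.  -30.7 -30.1 -29.7] [28.3 29.3 29.7 29.7 30.  30.6] top z 64.77489536540448
   [  7.8 -31.1  60.2]
   [ -6.9 -31.   59.2]
   [ 15.2 -27.6  60.9]
   [  5.4 -28.2  59.5]
   [ -9.2 -31.8  54.6]
   [-19.1 -30.5  55.3]
   [ 10.7 -31.5  52.9]
   [  0.8 -30.3  53.4]
   [ -9.  -32.   50.9]
   [-21.4 -30.3  51.7]
   [ 10.8 -30.3  50.6]
   [  1.  -29.8  50.4]
   [-16.4 -28.3  50.7]
   [ -8.9 -26.4  49.7]
   [-25.4  11.3  61. ]
[0.44846221 0.0493453  0.22909952] 6.438585516475871
(0.4935, 0.0895, 0.16, 6.5) [0.1247, -0.0852, 0.17] -0.0
(0.4935, 0.0895, 0.14, 6.5) [0.1247, -0.0852, 0.22] -0.0
```

Allowing for wall occlusion in both cameras, the pocket centre comes out at about (0.491, 0.088). The hinge position agrees with that. I'll go above the pocket with the underside at about 87 mm.

Call:
play_rows([
  [5,[0.06,-0.04,0.02],0],
  [5,[0.118,-0.082,0.06],0],
  [5,[0.118,-0.082,0.12],0],
  [5,[0.118,-0.082,0.16],0],
  [5,[0.118,-0.082,0.183],0],
  [5,[0.118,-0.082,0.183],0],
  [5,[0.118,-0.082,0.183],0],
])

```text
time_s: 6.9
eef_pos: [0.4921, 0.0878, 0.1568]
eef_rot: [0.0, 0.998, 0.057, 0.0]
wrist_force: [0.5, -0.6, -2.8]
opening: 0.196
grasp_force: 59.0
```

Call:
play_rows([
  [5,[0,0,0.015],0],
  [5,[0,0,0.03],0],
  [5,[0,0,0.04],0],
  [5,[0,0,0.05],0],
  [5,[0,0,0.055],0],
  [5,[0,0,0.055],0],
])

```text
time_s: 7.5
eef_pos: [0.4913, 0.0882, 0.1337]
eef_rot: [-0.0, 0.998, 0.057, -0.0]
wrist_force: [0.8, 1.0, -3.8]
opening: 0.201
grasp_force: 59.2
```

Underside is at about 65 mm with no contact. Lowering slowly.

Call:
play_rows([
  [5,[0,0,0.005],0],
  [5,[0,0,0.01],0],
  [5,[0,0,0.015],0],
  [5,[0,0,0.02],0],
  [5,[0,0,0.02],0],
])

```text
time_s: 8.0
eef_pos: [0.4913, 0.0882, 0.1257]
eef_rot: [-0.0, 0.998, 0.057, -0.0]
wrist_force: [-0.8, 0.4, -3.8]
opening: 0.202
grasp_force: 59.2
```

Call:
play_rows([
  [5,[0,0,0.005],0],
  [5,[0,0,0.01],0],
  [5,[0,0,0.015],0],
  [5,[0,0,0.02],0],
  [5,[0,0,0.025],0],
  [5,[0,0,0.025],0],
])

```text
time_s: 8.6
eef_pos: [0.4913, 0.0882, 0.1157]
eef_rot: [-0.0, 0.998, 0.057, -0.0]
wrist_force: [-0.3, 0.0, -3.7]
opening: 0.192
grasp_force: 59.2
```

Call:
play_rows([
  [5,[0,0,0.003],0],
  [5,[0,0,0.005],0],
  [5,[0,0,0.0075],0],
  [5,[0,0,0.0075],0],
])

```text
time_s: 9.0
eef_pos: [0.4921, 0.0881, 0.1147]
eef_rot: [0.0, 0.998, 0.057, 0.0]
wrist_force: [-5.0, -0.6, 10.6]
opening: 0.199
grasp_force: 60.9
```

Call:
play_rows([
  [5,[0,0,0.0025],0],
  [5,[0,0,0.005],0],
  [5,[0,0,0.005],0],
])

```text
time_s: 9.3
eef_pos: [0.4926, 0.0881, 0.1147]
eef_rot: [0.0, 0.998, 0.057, 0.001]
wrist_force: [-10.9, -0.6, 25.6]
opening: 0.199
grasp_force: 63.2
```

Firm bottom. Release and rise.

Call:
play_rows([
  [5,[0,0,-0.005],0],
  [45,[0,0,-0.005],0],
  [45,[0,0,-0.005],0],
  [45,[0,0,-0.005],0],
  [45,[0,0,-0.005],0],
  [45,[0,0,-0.04],0],
  [45,[0,0,-0.1],0],
  [45,[0,0,-0.2],0],
  [45,[0,0,-0.25],0],
  [45,[0,0,-0.25],0],
])

```text
time_s: 10.3
eef_pos: [0.4941, 0.0881, 0.2158]
eef_rot: [0.0, 0.998, 0.057, 0.004]
wrist_force: [0.5, -0.6, -0.2]
opening: 0.526
grasp_force: 0.0
```

Run:
```python
from h import *
from bench import *
o=get_obs();print(o['eef_pos'],yaw(o),o['wrist_force'],o['opening'])
p=camera('side');pickle.dump(p,open('d2.pkl','wb'))
a=np.radians(6.5);R=np.array([[np.cos(a),np.sin(a)],[-np.sin(a),np.cos(a)]]);C=np.array([.491,.088])
w=cloud(p).reshape(-1,3);l=np.c_[(w[:,:2]-C)@R.T,w[:,2]]*1000
l=l[(abs(l[:,0])<22)&(abs(l[:,1])<28)]
hst=np.histogram(l[:,2],np.arange(60,146,3));print([(int(e),int(c)) for e,c in zip(hst[1],hst[0])])
for lo,hi in((72,79),(104,110),(133,141)):
    k=l[(l[:,2]>lo)&(l[:,2]<hi)];print(lo,len(k),np.round(np.median(k,0),1),np.round(np.percentile(k,[3,97],axis=0),1).tolist())
u,v=proj(p,[.491,.088,.09])[0].astype(int)
cv2.imwrite('pics/seated.png',cv2.resize(p['image'][v-55:v+75,u-80:u+60,::-1],(640,594),interpolation=cv2.INTER_CUBIC))
# lever plan: hinge and knob
H=C+R.T@np.array([.055,.016]);print('hinge',H)
K=np.array([.4997,.2134]);d=R@(K-H);print('lever angle',np.pi-np.arctan2(d[1],d[0]),np.hypot(*d))
```

```text
[0.49409791 0.08806388 0.21579309] 6.5445911566084325 [ 0.54956256 -0.64676925 -0.19417855] 0.5260222409129192
[(60, 31), (63, 17), (66, 14), (69, 20), (72, 91), (75, 61), (78, 5), (81, 6), (84, 4), (87, 3), (90, 2), (93, 0), (96, 0), (99, 4), (102, 20), (105, 72), (108, 11), (111, 12), (114, 9), (117, 6), (120, 3), (123, 9), (126, 7), (129, 8), (132, 14), (135, 34), (138, 5), (141, 0)]
72 153 [-1.3 10.  74.7] [[-16.3, -10.1, 72.5], [17.3, 25.0, 77.3]]
104 95 [ -0.9   7.6 106.7] [[-15.1, -15.4, 104.4], [15.4, 15.8, 108.9]]
133 49 [  0.    1.  136.4] [[-7.1, -7.5, 133.6], [9.1, 9.6, 138.8]]
hinge [0.5438352  0.11012333]
lever angle 1.280383997112671 0.1123120084214372
```

View pics/seated.png

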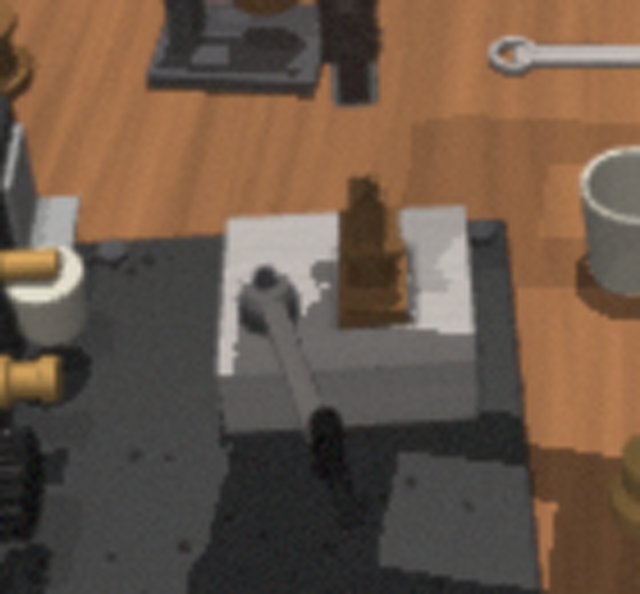

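The block is home: body top is at about 75 mm, flange top 107 mm and shank top 136 mm, all as expected for a seated block. Next I plan the lever push.

```bash
cat >> h.py <<'E'
H=np.array([.5438,.1101])
def push(th,off,z):
    f=np.pi+np.radians(6.5)-th;t=np.array([-np.sin(f),np.cos(f)])
    P=H+.115*np.array([np.cos(f),np.sin(f)])-t*off
    return (round(P[0],4),round(P[1],4),z,round(np.degrees(f)-90,1))
E
python3 - <<'E'
from h import *
from bench import *
o=get_obs();s=[*o['eef_pos'],yaw(o)]
a=push(1.27,.031,.215);rows([a,a[:2]+(.098,a[3])],s)
s=a[:2]+(.098,a[3])
print('arc from',s)
rows([push(t,.019,.098) for t in(1.27,1.1,.95,.8,.65,.5)],s)
E
```

```text
(np.float64(0.5259), np.float64(0.2279), 0.215, np.float64(23.7)) [0.122, -0.3377, -0.0039] -0.0953
(np.float64(0.5259), np.float64(0.2279), 0.098, np.float64(23.7)) [0.122, -0.3377, 0.2886] -0.0953
arc from (np.float64(0.5259), np.float64(0.2279), 0.098, np.float64(23.7))
(np.float64(0.5149), np.float64(0.223), 0.098, np.float64(23.7)) [-0.0301, 0.0002, 0.0] -0.0
(np.float64(0.4962), np.float64(0.2165), 0.098, np.float64(33.5)) [-0.0794, -0.0037, 0.0] -0.0544
(np.float64(0.4809), np.float64(0.2082), 0.098, np.float64(42.1)) [-0.1228, -0.0001, 0.0] -0.1022
(np.float64(0.4669), np.float64(0.1977), 0.098, np.float64(50.7)) [-0.1654, 0.0098, 0.0] -0.15
(np.float64(0.4547), np.float64(0.1852), 0.098, np.float64(59.3)) [-0.2059, 0.0262, 0.0] -0.1978
(np.float64(0.4444), np.float64(0.1711), 0.098, np.float64(67.9)) [-0.2436, 0.0481, 0.0] -0.2456
```

Call:
play_rows([
  [0,[0.03,-0.1,0],-0.03],
  [0,[0.08,-0.2,0],-0.06],
  [0,[0.122,-0.3,0],-0.095],
  [0,[0.122,-0.338,0],-0.095],
  [0,[0.122,-0.338,0],-0.095],
  [0,[0.122,-0.338,0.1],-0.095],
  [0,[0.122,-0.338,0.2],-0.095],
  [0,[0.122,-0.338,0.26],-0.095],
  [0,[0.122,-0.338,0.29],-0.095],
  [0,[0.122,-0.338,0.29],-0.095],
])

```text
time_s: 11.35
eef_pos: [0.523, 0.2267, 0.0932]
eef_rot: [0.0, 0.979, 0.204, -0.002]
wrist_force: [-1.0, -0.2, 0.7]
opening: 0.0
grasp_force: 0.0
```

Call:
play_rows([
  [0,[-0.015,0,0],0],
  [0,[-0.03,0,0],0],
  [0,[-0.055,-0.002,0],-0.027],
  [0,[-0.079,-0.004,0],-0.054],
  [0,[-0.1,-0.002,0],-0.078],
  [0,[-0.123,0,0],-0.102],
  [0,[-0.123,0,0],-0.102],
])

```text
time_s: 12.05
eef_pos: [0.4795, 0.2081, 0.0966]
eef_rot: [0.0, 0.933, 0.359, 0.001]
wrist_force: [-0.7, 0.0, 0.1]
opening: -0.001
grasp_force: 0.0
```

Run:
```python
from h import *
from bench import *
o=get_obs();print(o['eef_pos'],yaw(o),o['wrist_force'],o['opening'])
s=push(.95,.019,.098);print(s)
rows([push(t,.019,.098) for t in(.8,.65,.5,.35,.2,.1,.05,0,-.05)],s)
p=camera('side');u,v=proj(p,[.491,.12,.09])[0].astype(int)
cv2.imwrite('pics/push.png',cv2.resize(p['image'][v-75:v+75,u-80:u+80,::-1],(640,600),interpolation=cv2.INTER_CUBIC))
```

```text
[0.47946078 0.20809811 0.09656516] 42.026289845212176 [-0.72059607  0.00358485  0.05142221] -0.0006254100179860871
(np.float64(0.4809), np.float64(0.2082), 0.098, np.float64(42.1))
(np.float64(0.4669), np.float64(0.1977), 0.098, np.float64(50.7)) [-0.0436, -0.004, 0.0] -0.0478
(np.float64(0.4547), np.float64(0.1852), 0.098, np.float64(59.3)) [-0.0871, -0.0012, 0.0] -0.0956
(np.float64(0.4444), np.float64(0.1711), 0.098, np.float64(67.9)) [-0.1299, 0.0076, 0.0] -0.1433
(np.float64(0.4365), np.float64(0.1555), 0.098, np.float64(76.4)) [-0.1707, 0.0233, 0.0] -0.1906
(np.float64(0.4309), np.float64(0.139), 0.098, np.float64(85.0)) [-0.2087, 0.0446, 0.0] -0.2383
(np.float64(0.4286), np.float64(0.1276), 0.098, np.float64(90.8)) [-0.2321, 0.0618, 0.0] -0.2706
(np.float64(0.4278), np.float64(0.1218), 0.098, np.float64(93.6)) [-0.2433, 0.0713, 0.0] -0.2861
(np.float64(0.4274), np.float64(0.116), 0.098, np.float64(96.5)) [-0.2538, 0.0814, 0.0] -0.3022
(np.float64(0.4272), np.float64(0.1101), 0.098, np.float64(99.4)) [-0.264, 0.092, 0.0] -0.3183
```

View pics/push.png

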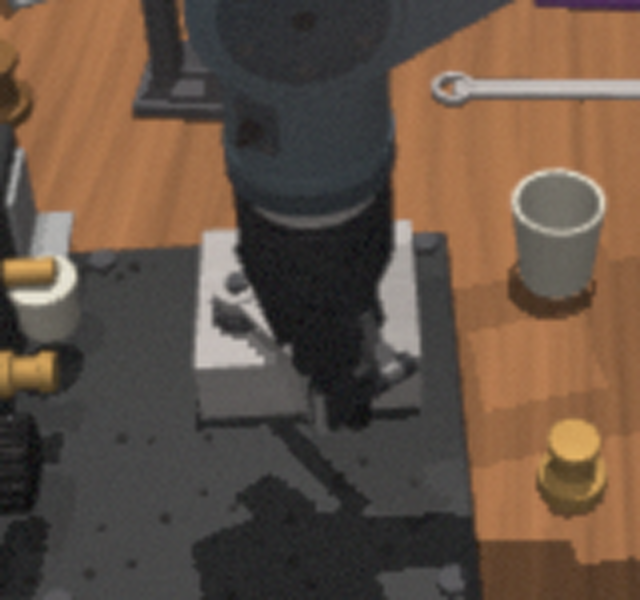

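The bar is following the fingers: it now points towards about (340,400) in the crop. Continuing along the arc.

Call:
play_rows([
  [0,[-0.022,-0.002,0],-0.024],
  [0,[-0.044,-0.004,0],-0.048],
  [0,[-0.066,-0.003,0],-0.072],
  [0,[-0.087,-0.001,0],-0.096],
  [0,[-0.109,0.003,0],-0.12],
  [0,[-0.13,0.008,0],-0.143],
  [0,[-0.15,0.015,0],-0.167],
  [0,[-0.171,0.023,0],-0.19],
  [0,[-0.19,0.034,0],-0.214],
  [0,[-0.209,0.045,0],-0.238],
])

```text
time_s: 13.1
eef_pos: [0.4302, 0.1391, 0.096]
eef_rot: [0.0, 0.738, 0.675, 0.001]
wrist_force: [1.1, 0.7, 0.6]
opening: -0.001
grasp_force: 0.8
```

Run:
```python
from h import *
from bench import *
o=get_obs();print(o['eef_pos'],yaw(o),o['wrist_force'])
rows([push(t,.019,.098) for t in(.1,.05,0,-.05,-.1)],push(.2,.019,.098))
```

```text
[0.43015584 0.13908951 0.09598516] 84.88544183501823 [1.14832802 0.72254297 0.62653226]
(np.float64(0.4286), np.float64(0.1276), 0.098, np.float64(90.8)) [-0.0289, -0.0032, 0.0] -0.0322
(np.float64(0.4278), np.float64(0.1218), 0.098, np.float64(93.6)) [-0.0435, -0.004, 0.0] -0.0478
(np.float64(0.4274), np.float64(0.116), 0.098, np.float64(96.5)) [-0.058, -0.0037, 0.0] -0.0639
(np.float64(0.4272), np.float64(0.1101), 0.098, np.float64(99.4)) [-0.0728, -0.0029, 0.0] -0.08
(np.float64(0.4274), np.float64(0.1043), 0.098, np.float64(102.2)) [-0.0872, -0.0012, 0.0] -0.0956
```

Call:
play_rows([
  [0,[-0.015,-0.002,0],-0.016],
  [0,[-0.029,-0.003,0],-0.032],
  [0,[-0.043,-0.004,0],-0.048],
  [0,[-0.05,-0.004,0],-0.056],
  [0,[-0.055,-0.004,0],-0.06],
  [0,[-0.055,-0.004,0],-0.06],
])

```text
time_s: 13.7
eef_pos: [0.4265, 0.1171, 0.0956]
eef_rot: [0.0, 0.672, 0.741, 0.0]
wrist_force: [0.2, -0.6, -1.1]
opening: 0.0
grasp_force: 0.0
```

Not at the stop yet, so I'll creep forward until the force rises.

Call:
play_rows([
  [0,[-0.003,0,0],0],
  [0,[-0.006,0,0],0],
  [0,[-0.009,0,0],0],
  [0,[-0.009,0,0],0],
])

```text
time_s: 14.1
eef_pos: [0.4264, 0.1137, 0.0951]
eef_rot: [-0.0, 0.672, 0.741, 0.0]
wrist_force: [0.6, 2.4, 1.0]
opening: -0.003
grasp_force: 0.9
```

Call:
play_rows([
  [0,[-0.003,0,0],0],
  [0,[-0.006,0,0],0],
  [0,[-0.009,0,0],0],
  [0,[-0.009,0,0],0],
])

```text
time_s: 14.5
eef_pos: [0.4264, 0.1131, 0.0952]
eef_rot: [-0.002, 0.672, 0.741, 0.002]
wrist_force: [0.8, 18.4, 1.9]
opening: -0.004
grasp_force: 9.1
```

There is a firm stop at 18 N near the predicted shut position. Back off along the tangent, rise, and check.

Call:
play_rows([
  [0,[0.02,0,0],0],
  [0,[0.06,0,0],0],
  [0,[0.08,0,0],0],
  [0,[0.08,0,-0.1],0],
  [0,[0.08,0,-0.2],0],
  [0,[0.12,0,-0.3],0],
  [0,[0.22,0,-0.4],0],
  [0,[0.32,0,-0.4],0],
  [0,[0.35,0,-0.4],0],
  [0,[0.35,0,-0.4],0],
])

```text
time_s: 15.5
eef_pos: [0.4122, 0.2504, 0.2547]
eef_rot: [0.0, 0.67, 0.742, -0.0]
wrist_force: [-0.2, -0.9, 0.4]
opening: -0.002
grasp_force: 0.0
```

Run:
```python
from h import *
from bench import *
o=get_obs();print(o['eef_pos'],o['wrist_force'])
p=camera('side');t=camera('top')
for q in(p,t):
    w=cloud(q).reshape(-1,3);a=np.radians(6.5);R=np.array([[np.cos(a),np.sin(a)],[-np.sin(a),np.cos(a)]]);C=np.array([.491,.088])
    l=np.c_[(w[:,:2]-C)@R.T,w[:,2]]*1000
    k=l[(abs(l[:,0]+60)<18)&(abs(l[:,1]-16)<25)&(l[:,2]>108)&(l[:,2]<118)];print('knob rig',len(k),np.median(k,0).round(1))
    k=l[(l[:,0]<0)&(l[:,0]>-45)&(abs(l[:,1]-16)<25)&(l[:,2]>83)&(l[:,2]<91)];print('bar',len(k),np.median(k,0).round(1),np.polyfit(k[:,0],k[:,1],1) if len(k)>5 else '')
u,v=proj(p,[.48,.10,.09])[0].astype(int)
cv2.imwrite('pics/end.png',cv2.resize(p['image'][v-115:v+55,u-90:u+90,::-1],(635,600),interpolation=cv2.INTER_CUBIC))
```

```text
[0.41221028 0.2503988  0.25465165] [-0.18228361 -0.94973097  0.3829474 ]
knob rig 0 [nan nan nan]
bar 92 [-21.   15.4  86. ] [-0.04108961 13.99843596]
knob rig 22 [-62.   15.7 114. ]
bar 45 [-29.8  14.7  87.2] [ 0.03624595 16.04823685]
  return _methods._mean(a, axis=axis, dtype=dtype,
  ret = um.true_divide(
```

View pics/end.png

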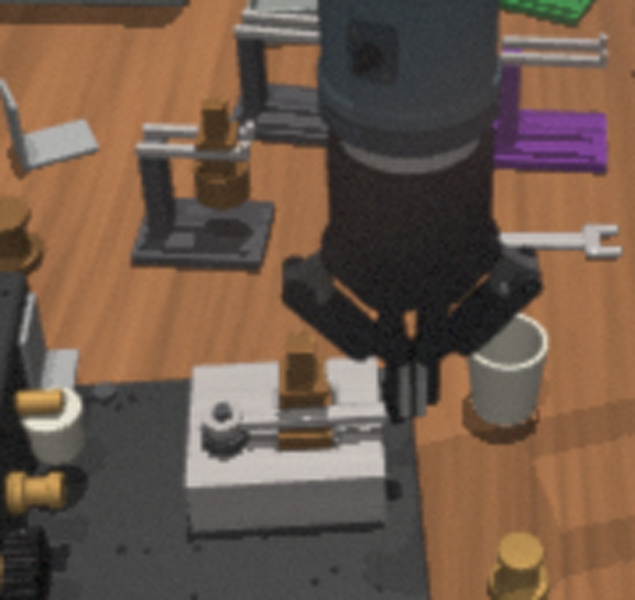

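The knob is at rig (-62, 16), where shut would be (-60, 16). The bar lies across the block's +y shoulder at about (310,425) in the crop. The blank still hangs at (220,155), and the robot touches nothing.

```bash
python3 -c "
from bench import *
print(hand_in())"
```

```text
the job is handed in; nothing more can be done
None
```

The orifice block is fully home in the pocket with the lever swung shut over it to its stop, the round blank still hangs undisturbed on its hook, and I handed the job in after about 15.5 s of robot time.

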